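Pack and fasten the craft case

ROBOT

A 6-joint arm with a two-finger parallel gripper is mounted at the origin on the work surface. World frame = base frame: x ahead of the robot, y to its left, z up, the work surface at z = 0. Lengths are in m, angles in rad, forces in N, time in s.
With the tool pointing down it reaches from about 0.25 to 0.725 m from the base axis. Payload 4 kg.
Tool frame: the origin (TCP) lies midway between the tips of the shut fingers; the grasp point (between the pads) lies 19 mm behind it; z points along the fingers, x is the direction in which the jaws open and shut, and the axes are right-handed (so a half turn about z gives the same grasp; the last joint's range is limited). The gripper opens to 85 mm and grips with 20 to 120 N. Pads are 22 mm wide; open, the fingers measure 114 mm over their backs; the gripper's body (76 mm by 85 mm) begins 54 mm behind the grasp point. The pads swing forward as they close: fully open they stand 13 mm farther back than shut.
Start: joints at [1.267, 0.241, 0.005, 1.335, 0, 1.571], TCP at [0.15, 0.477, 0.231] pointing down, gripper open.
Joint ranges: [-2.72, 2.72], [-1.05, 1.87], [-1.09, 1.28], [-1.99, 2.15], [-1.42, 1.44], [-3.14, 3.14]. Speed limits (rad/s): [2.79, 2.79, 3.14, 3.14, 3.14, 3.14].

INTERFACE

Orientations are given as a unit quaternion [x, y, z, w].
In Python, from workcell import bot, vision, ticket gives the robot as it stands.
- The arm moves only by the tool play_rows, never from a script. Its argument "deltas" is one flat list of numbers, 5 for each row, row after row: the opening, from 0 (shut) to 1 (fully open), then the shift along the tool's x, y, z in units of 60 mm (1.0 is 60 mm), then the turn about the tool's z in degrees. A call has 1 to 12 rows; each row shifts and turns the pose as measured when the row begins, along the tool's axes as they then stand; what a row does not reach is not made up. A row lasts 1/8 s, in which the tool goes at most 62.5 mm and 10.7 degrees, less where a joint would pass 70% of its speed; a pose out of reach is approached as far as the arm can. A call is refused whole if a number of a shift passes 1 or a number of a turn 10.7, either way. A call with a gripper value outside its range is refused whole. The fingers move at their own pace and stop on an object; the grip force is fixed at half the most. Time passes only in rows, so rows that do not move let the fingers close. It gives the time, the measured TCP pose, the force and the opening at its end, in the units of the state.
- bot.get_obs(): the state, without advancing time (a new reading comes with each control period).
- vision.camera(name): name is "scene" or "top" or "wrist"; returns a dict with "color" (480x640x3 uint8, blue, green, red), "intrinsics" (3x3 intrinsics, pixels), "rvec" (rotation vector, rad) and "tvec" (3), from world to camera coordinates, as OpenCV has them. Camera axes: x right, y down, z forward; pixel columns grow to the right and rows downward; lengths in m; the calibration is good to about 2 mm. A picture is of the moment at which its call begins. There is no depth.
- ticket.job_done(): hands the job in, once; it reports no verdict.
The state is a dict: "clock": time; "joint_pos": joint angles; "joint_vel": joint speeds; "tau": joint torques, N m; "eef_pos": TCP position; "tool_rot": TCP orientation; "ft_force": force on the tool from outside, world axes, zero at the start; "ft_torque": the same for the moment, N m; "grip_width": finger opening in m.
Only numpy, scipy, OpenCV 4.12 (cv2) and the standard library are available. Lean on these libraries where they do the work, as an engineer would, in place of code of your own. Each camera call takes 0.05 s, during which the arm holds its last target. There are 200 camera calls.

TASK

Stand the loose red paint pot upright in the free space of the open craft case, then shut the case: lower the lid, swing the steel hasp over the red turn-catch, and press the hasp down against the sprung lid while you turn the catch fully crosswise, so that the case stays fastened by itself. Press no harder than needed (never over 80 N on the lid or hasp), and leave the other things on the table where they are.

Things in the scene. Friction and masses are not known exactly. Their poses are not given: they have to be found in the camera images.
- case: Plywood craft case, fixed, 300 mm (its x) by 190 mm (y). Origin: centre of its underside, z up. At x -150 to -22 mm a fixed deck, top at z 97 mm, carries the turn-catch; x -20 to 150 mm is the compartment under the lid: floor z 6 mm, walls 8 mm, rims z 85 mm. Fixed blue and yellow pots, 66 mm high, fill it from x = 85 mm on.
- bay (a point): Centre of the compartment's free space, on its floor (case x = 31 mm, y = 0): 106 mm (case x) by 174 mm (case y), 79 mm deep below the rims.
- lid (a joint): Lid angle, rad; hinge along case y at case x 150, z 85 mm. 0: shut, level with the deck. It stays where it is left from about 1.2 to 1.95 (stop). Pushed below 0.8 it sinks shut by itself, damped, and rests at about 0.06 on a sprung seal under its free edge. Pressing it to 0 takes about 12 N down at the catch; unheld it springs up again.
- hasp (a joint): Hasp angle, rad. 0: straight on in the lid's plane, over the deck (its stop); it grows as the hasp swings up and back over the lid (1.57: square to the lid; stop 2.6). Stiff hinge (0.1 N m): stays where put. Steel plate 60 wide, 4 thick, 130 mm long, with a slot 66 mm long (along the hasp) and 19 mm wide centred 75 mm from its hinge: at 0 the slot is over the catch.
- hasp_hinge (a point): Middle of the hasp's hinge axis (along case y), on the lid's outer face 165 mm from the lid's hinge; at case x = -15 mm, z = 100 mm when the lid is fully shut.
- hasp_tip (a point): Middle of the red round bar (10 mm thick, 60 mm long, across the hasp) at the hasp's free end, 128 mm from its hinge.
- catch (a joint): Angle of the red turn-catch about the vertical, anticlockwise from above, rad. 0: wing along case x, in line with the slot, which passes over it only within about 0.1 of this (stop -0.03). 1.57: crosswise (stop 1.6). Stays where left (0.05 N m). It can turn over the hasp only while hasp and lid are pressed to within 2.5 mm of home; crosswise it then keeps the lid down.
- catch_grip (a point): Centre of the catch's red wing, 54 mm long (its own x), 12 mm thick (its y), z 104.5 to 124.5 mm, at case x = -90 mm, y = 0; turns about this point. The fully pressed hasp's upper face is at z = 102 mm and shows 20 mm wide on both sides of the wing: fingertips gripping the wing can press on it. Unpressed, it stands about 15 mm higher.
- pot: Closed paint pot, red with a white lid, 56 mm in diameter, 60 mm high, 0.15 kg, loose. Origin: centre of its underside.
- heart_red: Bystander: red woven heart, about 100 mm, 33 mm high.
- heart_white: Bystander: white woven heart, about 110 mm, 36 mm high.
- basket: Bystander: grey heart-shaped basket, about 120 mm, 46 mm high.
- tumbler: Bystander: glass tumbler, 66 mm in diameter, 90 mm high.
- brush_jar: Bystander: green glass jar with brushes, 76 mm in diameter, 220 mm high.
- paint_cup: Bystander: open white cup of red paint, 84 mm in diameter, 50 mm high.
- lid_board: The plywood lid, 170 x 190 x 12 mm, 0.5 kg, with a blue panel on its outer face; it carries the hasp on the middle of its outer face at the free edge. Origin: middle of the lid's hinge, on the inner face; the lid reaches 170 mm to its own -x, outer face to its +z; axes as the case's when shut. It and the hasp must not be pressed with over 80 N.
Not all that is in view belongs to the job. Leave any orange look-alike of the pot alone.

How it is judged:
By the outcome, as a careful person would: the job done as asked, in the order asked, and still so for the second after the job is handed in, with the robot touching nothing.
It also fails if it takes over 72 s, if anything falls off the work surface, if the arm or the gripper's body presses on something with over 40 N, if the wrist force passes 120 N, or if a joint passes its speed limit or range.

## Working session

There is one attempt and no reset: what is moved stays moved. The work goes in short steps, Python scripts to look and compute and a tool call to move; the robot and the scene stay as the last step left them, time stands still between calls to the robot, and variables do not carry over. Pictures are saved under pics/ and viewed, about 8 in all and at most 12, crops included, and the job is handed in when it is done.

Besides the shell and the picture viewer there is one more tool, called after "Request:" in YAML: its name, and indented under it one key for each argument. play_rows: Moves the arm, as the interface text tells. Its arguments: {"type":"object","properties":{"deltas":{"type":"array"}},"required":["deltas"]}

```bash
ls; mkdir -p pics
python3 - <<'E'
from workcell import bot, vision
import cv2, json, numpy as np
o=bot.get_obs()
for k,v in o.items(): print(k,np.round(v,3).tolist())
for n in("scene","top","wrist"):
    c=vision.camera(n); cv2.imwrite(f"pics/{n}0.png",c["color"])
    print(n,np.round(c["intrinsics"],1).tolist(),np.round(np.ravel(c["rvec"]),4),np.round(np.ravel(c["tvec"]),4))
    np.savez(f"pics/{n}0.npz",**c)
E
```

```text
pics
clock 0.0
joint_pos [1.267, 0.241, 0.004, 1.335, -0.0, 1.571]
joint_vel [-0.0, 0.001, 0.001, -0.0, 0.001, 0.002]
tau [0.0, -37.232, 25.241, 0.017, 0.0, -0.0]
eef_pos [0.149, 0.476, 0.23]
tool_rot [0.806, 0.592, -0.001, 0.001]
ft_force [-1.058, -0.172, 0.271]
ft_torque [0.004, 0.015, -0.024]
grip_width 0.085
scene [[454.9, 0.0, 322.4], [0.0, 454.9, 239.1], [0.0, 0.0, 1.0]] [ 2.0006  1.1812 -0.5284] [-0.3007 -0.2827  1.6865]
top [[434.4, 0.0, 320.0], [0.0, 434.4, 233.0], [0.0, 0.0, 1.0]] [ 2.1024 -2.1315  0.1848] [0.0017 0.6125 1.0986]
wrist [[397.2, 0.0, 320.7], [0.0, 397.2, 241.2], [0.0, 0.0, 1.0]] [-2.3157 -1.7006 -0.2693] [-0.4992 -0.0384  0.3791]
```

View pics/scene0.png

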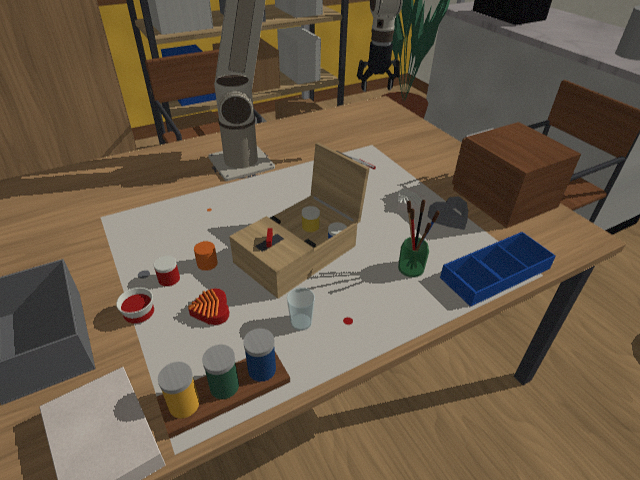

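View pics/top0.png

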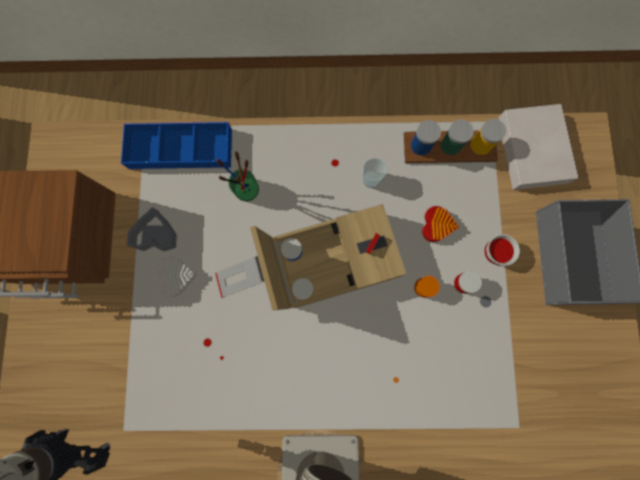

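The pot candidates are red with a white lid at scene (166,271) / top (468,283), the orange one at top (428,287), and the open paint cup at top (501,250). The one meant is the red/white pot. The deck and catch are on the right at top (375,243), and the hasp tip is on the left at (218,285). I'll confirm with an enlarged crop.

```bash
cat > h.py <<'E'
import numpy as np, cv2
from scipy.spatial.transform import Rotation as R
def load(n): return dict(np.load(f"pics/{n}.npz"))
def snap(n,tag):
    from workcell import vision
    c=vision.camera(n); np.savez(f"pics/{n}{tag}.npz",**c); return c
def ray(c,uv):
    Rm=cv2.Rodrigues(c["rvec"])[0]; o=-Rm.T@np.ravel(c["tvec"])
    d=Rm.T@np.linalg.inv(c["intrinsics"])@[uv[0],uv[1],1.]; return o,d/np.linalg.norm(d)
def onz(c,uv,z):
    o,d=ray(c,uv); return o+d*(z-o[2])/d[2]
def tri(c1,u1,c2,u2):
    o1,d1=ray(c1,u1);o2,d2=ray(c2,u2)
    t=np.linalg.lstsq(np.c_[d1,-d2],o2-o1,rcond=None)[0]
    p,q=o1+t[0]*d1,o2+t[1]*d2; return (p+q)/2,np.linalg.norm(p-q)
def proj(c,P): return cv2.projectPoints(np.float64(P).reshape(-1,1,3),c["rvec"],c["tvec"],c["intrinsics"],None)[0][:,0]
def mask(img,kind):
    b,g,r=[img[...,i].astype(int) for i in range(3)]
    return ((r>90)&(g<0.35*r)&(b<0.35*r)).astype(np.uint8) if kind=="red" else ((r>110)&(b>0.75*r)).astype(np.uint8)
def blobs(m,amin=12):
    n,_,s,ce=cv2.connectedComponentsWithStats(m); return [(s[i,:].tolist(),np.round(ce[i],1).tolist()) for i in range(1,n) if s[i,4]>=amin]
E
python3 - <<'E'
from h import *
t=load("top0");s=load("scene0")
a=cv2.resize(t["color"][195:320,205:415],None,fx=3.8,fy=3.8,interpolation=cv2.INTER_CUBIC)
b=cv2.resize(s["color"][135:300,90:380],None,fx=2.75,fy=2.75,interpolation=cv2.INTER_CUBIC)[:,:]
cv2.imwrite("pics/crA.png",a);cv2.imwrite("pics/crB.png",b)
for n,c in(("top",t),("scene",s)):
    print(n);[print(x) for x in blobs(mask(c["color"],"red"))]
E
```

```text
top
([332, 160, 6, 6, 23], [334.6, 162.4])
([423, 207, 15, 34, 256], [429.1, 224.2])
([367, 234, 12, 19, 93], [372.6, 243.1])
([493, 239, 20, 23, 361], [502.4, 250.4])
([455, 276, 8, 16, 46], [457.2, 284.4])
([205, 339, 6, 7, 31], [207.2, 342.2])
scene
([266, 229, 6, 16, 66], [269.1, 235.7])
([169, 266, 11, 19, 125], [173.9, 275.8])
([212, 289, 17, 34, 309], [221.3, 305.7])
([121, 295, 24, 17, 294], [132.9, 303.3])
([141, 306, 13, 15, 65], [147.6, 314.4])
([343, 318, 10, 6, 45], [347.6, 320.5])
```

View pics/crA.png

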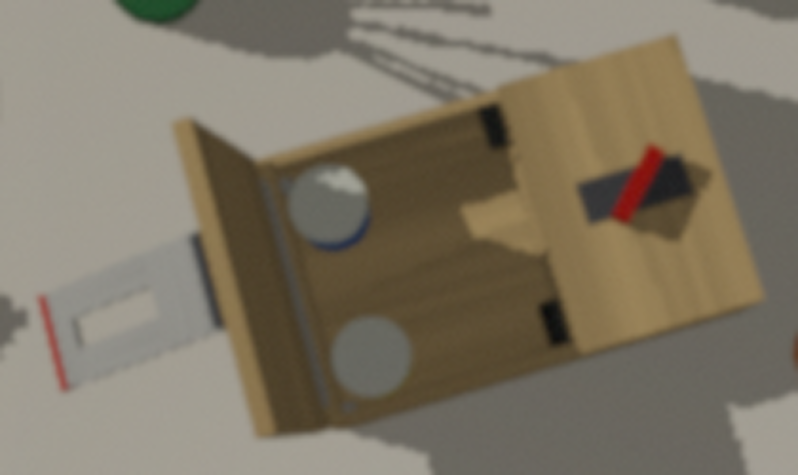

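View pics/crB.png

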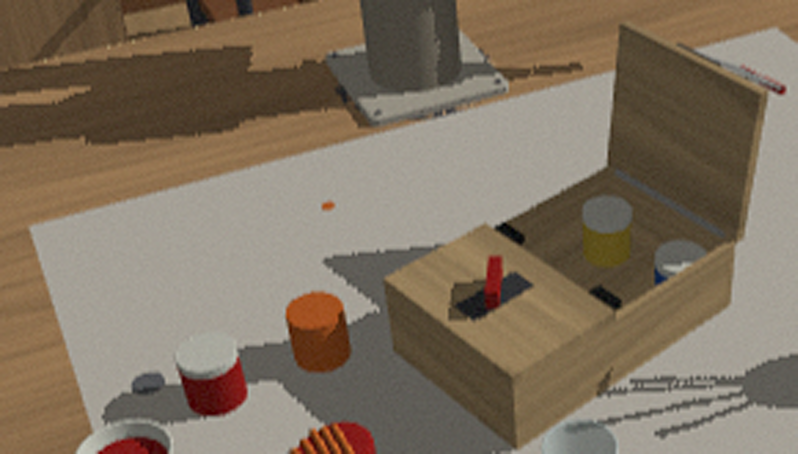

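The enlarged crops confirm the pot: red body and white lid at scene (166,271), while its neighbour is all orange. The catch is turned about 0.8 rad off the slot line, the lid is open past vertical, and the hasp stands out square over the far side, with its tip bar from top (216,273) to (222,298). Next I'll fit the poses.

```bash
python3 - <<'E'
from h import *
from scipy.optimize import least_squares
t=load("top0");s=load("scene0")
A=lambda *p:np.array(p)/3.8+[205,195]-0.4
B=lambda *p:np.array(p)/2.75+[90,135]-0.4
pts=[(-150,-95,97),(-150,95,97),(-22,-95,97),(-22,95,97)]
# top: which corner is which: case x ~ +y world(left), case y ~ -x world (down in img)
top=[A(675,37),A(762,298),A(498,88),A(582,353)]
sc=[B(515,443),B(387,280),B(615,312),B(487,226)]
sc[0]=B(515,377)
P=np.array(pts)/1e3
def W(v,p): c,s_=np.cos(v[2]),np.sin(v[2]); return np.c_[c*p[:,0]-s_*p[:,1]+v[0],s_*p[:,0]+c*p[:,1]+v[1],p[:,2]]
def f(v): return np.r_[(proj(t,W(v,P))-top).ravel(),(proj(s,W(v,P))-sc).ravel()]
r=least_squares(f,[0.45,0.0,1.8]);v=r.x;print("case",v,np.round(r.fun,1))
print("bay",W(v,np.array([[.031,0,.006]])),"catch",W(v,np.array([[-.09,0,.1145]])))
inv=lambda p:np.array([[np.cos(v[2]),np.sin(v[2]),0],[-np.sin(v[2]),np.cos(v[2]),0],[0,0,1]])@(np.array(p)-[v[0],v[1],0])
# catch wing ends at top z
for uv in(A(655,148),A(622,222)): p=onz(t,uv,.1245);print("wing",inv(p))
# hasp tip / lid: rays intersect with case plane y=+-30 (bar ends)
def ony(c,uv,y):
    o,d=ray(c,uv);o=inv(o);d=inv(d+[v[0],v[1],0]);return o+d*(y-o[1])/d[1]
for a in(1.3,1.5,1.6,1.7,1.8,1.9,1.95):
    q=[]
    for y in(-.095,.095):
        for th in (0,.012):
            q.append([.150-.170*np.cos(a)+th*np.sin(a),y,.085+.170*np.sin(a)+th*np.cos(a)])
    q=W(v,np.array(q));print(a,proj(s,q).round(0).tolist(),((proj(t,q)-[205,195]+.4)*3.8).round(0).tolist())
print("obs scene",B(620,25),B(765,93))
for k in(("t",t,mask(t["color"],"white")),("s",s,mask(s["color"],"white"))):
    pass
# pot: lid ellipse top
print("pot tri",tri(t,(468,283),s,B(210,358)))
print("pot top",onz(s,B(208,353),.06),onz(t,(468.5,282.5),.06))
print("orange",onz(s,B(316,307),.06),onz(t,(428,286),.06))
E
python3 - <<'E'
from h import *
t=load("top0");s=load("scene0")
print(blobs(mask(t["color"][265:305,440:490],"white"),5))
cv2.imwrite("pics/crC.png",np.hstack([cv2.resize(t["color"][260:305,405:490],None,fx=4.5,fy=4.5),cv2.resize(s["color"][245:290,145:230],None,fx=4.5,fy=4.5)]))
E
```

```text
case [ 0.54882034 -0.05162781  1.84860071] [-0.  -1.1  0.6  0.2 -0.6 -0.6 -0.5  0.4 -0.5  0.1 -1.  -0.4  0.7 -0.3
 -0.2 -0.9]
bay [[ 0.54031875 -0.02181635  0.006     ]] catch [[ 0.57350238 -0.1381772   0.1145    ]]
wing [-0.10759295 -0.01859798  0.1245    ]
wing [-0.07181614  0.02192365  0.1245    ]
1.3 [[350.0, 180.0], [353.0, 177.0], [299.0, 153.0], [302.0, 150.0]] [[295.0, 89.0], [275.0, 93.0], [385.0, 402.0], [365.0, 408.0]]
1.5 [[359.0, 173.0], [362.0, 171.0], [307.0, 147.0], [311.0, 145.0]] [[238.0, 103.0], [218.0, 108.0], [328.0, 419.0], [307.0, 426.0]]
1.6 [[363.0, 170.0], [366.0, 169.0], [312.0, 145.0], [315.0, 143.0]] [[210.0, 111.0], [190.0, 117.0], [299.0, 428.0], [278.0, 434.0]]
1.7 [[367.0, 168.0], [370.0, 167.0], [316.0, 143.0], [319.0, 142.0]] [[183.0, 120.0], [163.0, 126.0], [270.0, 437.0], [250.0, 443.0]]
1.8 [[371.0, 167.0], [374.0, 167.0], [320.0, 142.0], [323.0, 142.0]] [[156.0, 129.0], [137.0, 135.0], [242.0, 446.0], [223.0, 452.0]]
1.9 [[375.0, 167.0], [378.0, 166.0], [324.0, 142.0], [327.0, 142.0]] [[130.0, 138.0], [113.0, 145.0], [215.0, 454.0], [197.0, 460.0]]
1.95 [[377.0, 166.0], [380.0, 166.0], [326.0, 142.0], [329.0, 142.0]] [[118.0, 143.0], [102.0, 150.0], [202.0, 458.0], [185.0, 464.0]]
obs scene [315.05454545 143.69090909] [367.78181818 168.41818182]
pot tri (array([ 0.47518489, -0.39238595,  0.04852081]), np.float64(0.0013384471786157533))
pot top [ 0.48032503 -0.39401363  0.06      ] [ 0.47586656 -0.3893833   0.06      ]
orange [ 0.46391409 -0.28402673  0.06      ] [ 0.468256   -0.28446182  0.06      ]
[([0, 0, 50, 29, 1036], [25.4, 10.7]), ([0, 29, 42, 11, 244], [26.2, 35.2])]
```

View pics/crC.png

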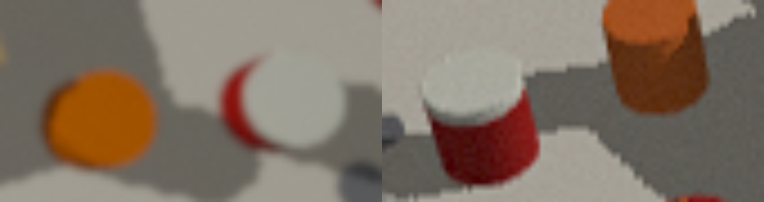

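Case pose: (0.549, -0.052), yaw 1.849. The lid angle is about 1.68 and the catch is at about 0.85. The crop shows the pot's lid centre near top (470,282) and scene (165,262), so the pot is at about (0.477, -0.393). I'll add a delta helper and start by rising and turning.

```bash
cat >> h.py <<'E'
CASE=np.array([0.5488,-0.0516]);YAW=1.8486
CR=np.array([[np.cos(YAW),-np.sin(YAW)],[np.sin(YAW),np.cos(YAW)]])
def cw(x,y,z): return np.r_[CASE+CR@[x,y],z]      # case->world (m)
def wc(p): return np.r_[CR.T@(np.array(p[:2])-CASE),p[2]]
def go(p=None,phi=None):
    "print delta to world p in tool axes (units of 60mm) and turn to tool-x heading phi deg"
    from workcell import bot
    o=bot.get_obs();Rm=R.from_quat(o["tool_rot"]).as_matrix();e=np.array(o["eef_pos"])
    h=np.degrees(np.arctan2(Rm[1,0],Rm[0,0]))
    print("t",round(o["clock"],2),"tcp",e.round(4),"case",(wc(e)*1e3).round(1),"phi",h.round(2),"tilt",np.round(Rm[:,2],3),"F",np.round(o["ft_force"],1),"w",round(float(o["grip_width"]),4),"j",np.round(o["joint_pos"],2))
    if p is not None: print("units",(Rm.T@(np.array(p)-e)/.06).round(2))
    if phi is not None:
        print("turn (pos=cw)",round((h-phi+180)%360-180,1))
        if p is not None:
            a=np.radians(phi);R2=np.array([[np.cos(a),np.sin(a),0],[np.sin(a),-np.cos(a),0],[0,0,-1]])
            print("units after turn",(R2.T@(np.array(p)-e)/.06).round(2))
E
python3 -c "
from h import *
t=load('top0')
print(onz(t,(470,282.3),.06),onz(t,(501,250),.05))"
```

```text
[ 0.47632968 -0.39328368  0.06      ] [ 0.56092905 -0.48460573  0.05      ]
```

Request:
play_rows:
  deltas: [1,0,0,-0.2,10.3,1,0,0,-0.2,10.3,1,0,0,-0.2,10.3,1,0,0,-0.2,10.3,1,0,0,-0.2,10.3,1,0,0,-0.2,10.3,1,0,0,-0.2,10.3]

```text
clock: 1.02
eef_pos: [0.1488, 0.4746, 0.313]
tool_rot: [1.0, -0.017, -0.002, 0.006]
ft_force: [0.3, 0.9, 0.3]
grip_width: 0.0856
```

```bash
python3 -c "
from h import *
go([.4775,-.393,.20],0)"
```

```text
t 1.02 tcp [0.1488 0.4746 0.313 ] case [615.7 240.4 313. ] phi -1.89 tilt [-0.003 -0.011 -1.   ] F [0.3 0.9 0.3] w 0.0856 j [ 1.27  0.23  0.2   1.55 -0.    2.87]
units [ 5.96 14.25  2.02]
turn (pos=cw) -1.9
units after turn [ 5.48 14.46  1.88]
```

Request:
play_rows:
  deltas: [1,0.33,0.8,0,0,1,0.33,0.8,0,0,1,0.33,0.8,0,0,1,0.33,0.8,0,0,1,0.33,0.8,0,0,1,0.33,0.8,0,0,1,0.33,0.8,0,0,1,0.33,0.8,0,0,1,0.33,0.8,0,0,1,0.33,0.8,0,0,1,0.33,0.8,0,0,1,0.33,0.8,0,0]

```text
clock: 2.52
eef_pos: [0.3722, -0.1235, 0.3175]
tool_rot: [1.0, -0.013, 0.0, 0.006]
ft_force: [0.7, 0.1, 0.5]
grip_width: 0.0855
```

```bash
python3 -c "
from h import *
go([.4775,-.393,.13],0)"
```

```text
t 2.52 tcp [ 0.3722 -0.1235  0.3175] case [-20.7 189.5 317.5] phi -1.48 tilt [ 0.001 -0.011 -1.   ] F [0.7 0.1 0.5] w 0.0855 j [-0.31 -0.   -0.05  1.52 -0.01  1.28]
units [1.87 4.41 3.18]
turn (pos=cw) -1.5
units after turn [1.75 4.49 3.13]
```

Request:
play_rows:
  deltas: [1,0.3,0.73,0.3,0,1,0.3,0.73,0.5,0,1,0.3,0.73,0.5,-0.7,1,0.3,0.73,0.5,-0.7,1,0.3,0.73,0.5,0,1,0.3,0.73,0.5,0,1,0,0,0.2,0,1,0,0,0,0]

```text
clock: 3.52
eef_pos: [0.4777, -0.4018, 0.131]
tool_rot: [1.0, -0.003, -0.0, 0.003]
ft_force: [-0.3, 0.9, 0.2]
grip_width: 0.0852
```

```bash
python3 -c "
from h import *
c=snap('wrist','1')
cv2.imwrite('pics/w1.png',c['color'])
go([.477,-.393,.013],0)"
```

```text
t 3.58 tcp [ 0.478  -0.4019  0.1317] case [-317.5  164.2  131.7] phi -0.38 tilt [-0.    -0.007 -1.   ] F [ 0.2 -0.8 -0.1] w 0.0854 j [-0.7   0.54  0.18  1.21 -0.01  0.88]
units [-0.02 -0.16  1.98]
turn (pos=cw) -0.4
units after turn [-0.02 -0.15  1.98]
```

View pics/w1.png

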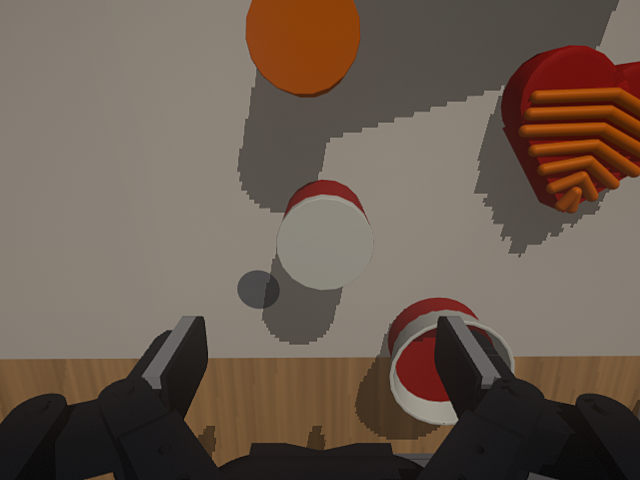

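The wrist view shows the pot's white lid centred at about (325,242), with the fingers clear of the orange pot, the cup and the grey spot. I'll place it by a ray onto z=0.06.

```bash
python3 -c "
from h import *
c=load('wrist1'); p=onz(c,(325,242),.06);print(p); print('r',onz(c,(373,242),.06)-p)
go([p[0],p[1],.013],0)"
```

```text
[ 0.47882953 -0.39150599  0.06      ]
r [ 0.0269384  -0.00017865  0.        ]
t 3.58 tcp [ 0.478  -0.4019  0.1317] case [-317.5  164.2  131.7] phi -0.38 tilt [-0.    -0.007 -1.   ] F [ 0.2 -0.8 -0.1] w 0.0854 j [-0.7   0.54  0.18  1.21 -0.01  0.88]
units [ 0.01 -0.19  1.98]
turn (pos=cw) -0.4
units after turn [ 0.01 -0.17  1.98]
```

Request:
play_rows:
  deltas: [1,0.0,-0.17,0.3,0,1,0,0,0.5,0,1,0,0,0.5,0,1,0,0,0.4,0,1,0,0,0.2,0,1,0,0,0,0]

```text
clock: 4.32
eef_pos: [0.4838, -0.39, 0.0293]
tool_rot: [1.0, 0.0, 0.008, 0.01]
ft_force: [-0.2, 0.2, -0.5]
grip_width: 0.0853
```

```bash
python3 -c "
from h import *
go([.479,-.3915,.013],0)"
```

```text
t 4.33 tcp [ 0.4838 -0.39    0.0293] case [-307.6  155.4   29.3] phi 0.05 tilt [ 0.016 -0.019 -1.   ] F [-0.2  0.2 -0.5] w 0.0853 j [-0.68  0.61  0.02  0.96 -0.01  0.89]
units [-0.08  0.02  0.27]
turn (pos=cw) 0.1
units after turn [-0.08  0.02  0.27]
```

Request:
play_rows:
  deltas: [1,-0.08,0.02,0.25,0,0,0,0,0,0,0,0,0,0,0,0,0,0,0,0,0,0,0,0,0,0,0,0,0,0,0,0,0,0,0]

```text
clock: 5.2
eef_pos: [0.4806, -0.3931, 0.0173]
tool_rot: [1.0, 0.0, 0.01, 0.012]
ft_force: [-0.9, -0.1, -0.5]
grip_width: 0.0552
```

```bash
python3 -c "
from h import *
go(None,15.9);go(cw(.033,0,.2),15.9)"
```

```text
t 5.2 tcp [ 0.4806 -0.3931  0.0173] case [-309.7  159.3   17.3] phi 0.05 tilt [ 0.02  -0.023 -1.   ] F [-0.9 -0.1 -0.5] w 0.0552 j [-0.68  0.62 -0.    0.92 -0.01  0.89]
turn (pos=cw) -15.8
t 5.2 tcp [ 0.4806 -0.3931  0.0173] case [-309.7  159.3   17.3] phi 0.05 tilt [ 0.02  -0.023 -1.   ] F [-0.9 -0.1 -0.5] w 0.0552 j [-0.68  0.62 -0.    0.92 -0.01  0.89]
units [ 1.05 -6.15 -3.17]
turn (pos=cw) -15.8
units after turn [ 2.65 -5.71 -3.05]
```

Request:
play_rows:
  deltas: [0,0,0,-0.3,0,0,0,0,-0.6,0,0,0,0,-0.7,0,0,0,0,-0.7,-5,0,0,0,-0.7,-5.5,0,0,0,-0.2,-5.5,0,0,0,0,0]

```text
clock: 6.08
eef_pos: [0.4763, -0.3881, 0.2217]
tool_rot: [0.99, 0.143, 0.009, 0.014]
ft_force: [-0.3, 0.3, -2.8]
grip_width: 0.0551
```

```bash
python3 -c "
from h import *
go(cw(.033,0,.2),15.9)"
```

```text
t 6.08 tcp [ 0.4763 -0.3881  0.2217] case [-303.7  162.   221.7] phi 16.51 tilt [ 0.023 -0.025 -0.999] F [-0.3  0.3 -2.8] w 0.0551 j [-0.68  0.45  0.28  1.37 -0.01  0.6 ]
units [ 2.75 -5.59  0.23]
turn (pos=cw) 0.6
units after turn [ 2.7  -5.61  0.36]
```

Request:
play_rows:
  deltas: [0,0.31,-0.62,0,0,0,0.31,-0.62,0,0,0,0.31,-0.62,0,0,0,0.31,-0.62,0,0,0,0.31,-0.62,0,0,0,0.31,-0.62,0,0,0,0.31,-0.62,0,0,0,0.31,-0.62,0,0,0,0.25,-0.4,0,0.6,0,0,0,0,0]

```text
clock: 7.32
eef_pos: [0.5416, -0.0223, 0.2083]
tool_rot: [0.992, 0.128, 0.004, 0.012]
ft_force: [-0.0, -0.5, -1.2]
grip_width: 0.055
```

```bash
python3 -c "
from h import *
go(cw(.033,0,.13),15.9)
c=snap('scene','2');cv2.imwrite('pics/s2.png',cv2.resize(c['color'][60:310,120:430],None,fx=2.4,fy=2.4))"
```

```text
t 7.33 tcp [ 0.5416 -0.0223  0.2083] case [ 30.2  -1.1 208.3] phi 14.73 tilt [ 0.012 -0.022 -1.   ] F [-0.  -0.5 -1.2] w 0.055 j [-0.03  0.32  0.06  1.29 -0.02  1.28]
units [-0.03 -0.08  1.3 ]
turn (pos=cw) -1.2
units after turn [-0.02 -0.05  1.31]
```

View pics/s2.png

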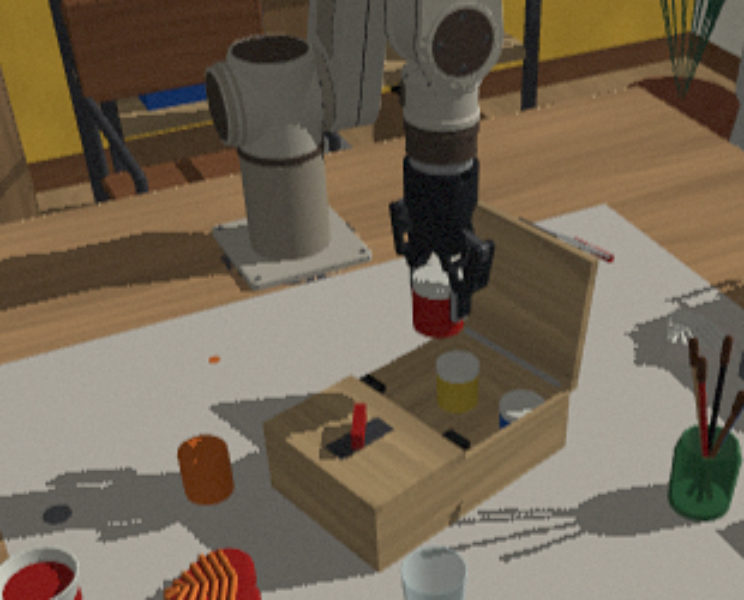

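The pot is held upright over the bay with the red body below the fingers, seen around crop (440,300). Lowering.

Request:
play_rows:
  deltas: [0,-0.02,-0.06,0.4,-1,0,0,0,0.5,0,0,0,0,0.5,0,0,0,0,0.5,0,0,0,0,0.4,0,0,0,0,0,0]

```text
clock: 8.12
eef_pos: [0.5379, -0.0306, 0.066]
tool_rot: [0.991, 0.13, 0.003, 0.013]
ft_force: [-0.5, 0.9, -1.1]
grip_width: 0.0548
```

```bash
python3 -c "
from h import *
go(cw(.033,0,.024),15.9)"
```

```text
t 8.12 tcp [ 0.5379 -0.0306  0.066 ] case [23.2  4.7 66. ] phi 14.9 tilt [ 0.009 -0.025 -1.   ] F [-0.5  0.9 -1.1] w 0.0548 j [-0.04  0.44 -0.17  0.95 -0.03  1.27]
units [ 0.07 -0.18  0.7 ]
turn (pos=cw) -1.0
units after turn [ 0.08 -0.16  0.7 ]
```

Request:
play_rows:
  deltas: [0,0.07,-0.17,0.1,-1,0,0,0,0.3,0,0,0,-0.02,0.2,0,0,0,0,0,0]

```text
clock: 8.62
eef_pos: [0.5425, -0.019, 0.0323]
tool_rot: [0.99, 0.138, 0.006, 0.013]
ft_force: [0.2, 0.3, -1.4]
grip_width: 0.0549
```

```bash
python3 -c "
from h import *
go(cw(.033,0,.024),15.9)"
```

```text
t 8.62 tcp [ 0.5425 -0.019   0.0323] case [33.1 -2.9 32.3] phi 15.89 tilt [ 0.016 -0.025 -1.   ] F [ 0.2  0.3 -1.4] w 0.0549 j [-0.02  0.48 -0.2   0.87 -0.02  1.27]
units [-0.05 -0.    0.14]
turn (pos=cw) -0.0
units after turn [-0.05  0.    0.14]
```

Request:
play_rows:
  deltas: [0,-0.03,0,0.12,0,0,0,0,0.03,0,1,0,0,0,0,1,0,0,0,0,1,0,0,0,0,1,0,0,0,0]

```text
clock: 9.38
eef_pos: [0.5433, -0.0198, 0.0264]
tool_rot: [0.99, 0.138, 0.009, 0.014]
ft_force: [-0.0, -0.2, 0.2]
grip_width: 0.0853
```

Request:
play_rows:
  deltas: [1,0,0,-0.3,0,1,0,0,-0.6,0,1,0,0,-0.7,0,1,0,0,-0.7,-10,1,0,0,-0.5,-10,1,0,0,0,-10,1,0,0,0,-10,1,0,0,0,-9,1,0,0,0,0]

```text
clock: 10.5
eef_pos: [0.5394, -0.0152, 0.1997]
tool_rot: [0.837, 0.548, 0.002, 0.016]
ft_force: [0.9, 0.4, 0.6]
grip_width: 0.0851
```

```bash
python3 -c "
from h import *
go(cw(-.09,0,.16),64.4)
c=snap('top','3');s=snap('scene','3')
cv2.imwrite('pics/s3.png',np.hstack([cv2.resize(c['color'][195:320,205:415],None,fx=1.9,fy=1.9),cv2.resize(s['color'][155:292,210:380],None,fx=1.734,fy=1.734)[:237]]))
print(blobs(mask(c['color'],'red')))"
```

```text
t 10.5 tcp [ 0.5394 -0.0152  0.1997] case [ 37.5  -0.9 199.7] phi 66.39 tilt [ 0.021 -0.025 -0.999] F [0.9 0.4 0.6] w 0.0851 j [-0.01  0.32  0.02  1.26 -0.02  0.4 ]
units [-1.64  1.32  0.72]
turn (pos=cw) 2.0
units after turn [-1.6   1.4   0.66]Traceback (most recent call last):
  File "<string>", line 5, in <module>
    cv2.imwrite('pics/s3.png',np.hstack([cv2.resize(c['color'][195:320,205:415],None,fx=1.9,fy=1.9),cv2.resize(s['color'][155:292,210:380],None,fx=1.734,fy=1.734)[:237]]))
                              ~~~~~~~~~^^^^^^^^^^^^^^^^^^^^^^^^^^^^^^^^^^^^^^^^^^^^^^^^^^^^^^^^^^^^^^^^^^^^^^^^^^^^^^^^^^^^^^^^^^^^^^^^^^^^^^^^^^^^^^^^^^^^^^^^^^^^^^^^^^^
    return _nx.concatenate(arrs, 1, dtype=dtype, casting=casting)
           ~~~~~~~~~~~~~~~^^^^^^^^^^^^^^^^^^^^^^^^^^^^^^^^^^^^^^^
ValueError: all the input array dimensions except for the concatenation axis must match exactly, but along dimension 0, the array at index 0 has size 238 and the array at index 1 has size 237
```

Request:
play_rows:
  deltas: [1,-0.4,0.33,0.0,2,1,-0.4,0.33,0,0,1,-0.4,0.33,0,0,1,-0.4,0.33,0,0,1,0,0,0,0]

```text
clock: 11.22
eef_pos: [0.5706, -0.1384, 0.2024]
tool_rot: [0.849, 0.529, 0.002, 0.016]
ft_force: [0.1, -0.4, 0.2]
grip_width: 0.0851
```

```bash
python3 -c "
from h import *
go(cw(-.09,0,.108),64.4)
c=snap('wrist','3');s=snap('scene','3')
cv2.imwrite('pics/s3.png',np.hstack([cv2.resize(c['color'],(400,300)),cv2.resize(s['color'][155:292,200:383],(400,300))]))"
```

```text
t 11.22 tcp [ 0.5706 -0.1384  0.2024] case [-89.4   2.8 202.4] phi 63.82 tilt [ 0.02  -0.025 -0.999] F [ 0.1 -0.4  0.2] w 0.0851 j [-0.23  0.41  0.16  1.3  -0.02  0.23]
units [ 0.05 -0.    1.57]
turn (pos=cw) -0.6
units after turn [0.02 0.04 1.57]
```

View pics/s3.png

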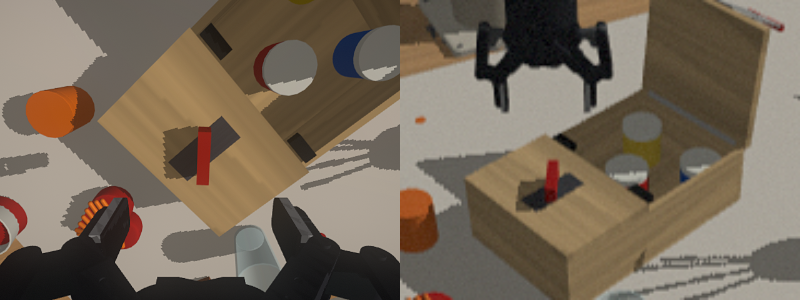

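The pot stands upright in the free space (wrist (285,68) half scale). The catch wing is nearly square to the jaws at (203,157). I'll descend and grip it.

```bash
python3 -c "
from h import *
c=load('wrist3');m=mask(c['color'],'red');m[:,:280]=0;m[:230]=m[:230];m[:,380:]=0;m[400:]=0
print(blobs(m))
p=np.argwhere(m)[:,::-1];q=np.array([wc(onz(c,x,.1245)) for x in cv2.boxPoints(cv2.minAreaRect(p.astype(np.float32)))]);print((q*1e3).round(1))"
```

```text
[([315, 203, 23, 93, 1804], [325.4, 249.3])]
[[-111.9  -13.2  124.5]
 [ -71.1   27.5  124.5]
 [ -63.    19.4  124.5]
 [-103.   -22.   124.5]]
```

Request:
play_rows:
  deltas: [1,0.05,0,0.3,0,1,0,0,0.4,0,1,0,0,0.4,0,1,0,0,0.3,0,1,0,0,0.1,0,1,0,0,0,0]

```text
clock: 12.08
eef_pos: [0.5727, -0.1285, 0.1112]
tool_rot: [0.847, 0.532, 0.003, 0.015]
ft_force: [-0.4, -0.8, -0.9]
grip_width: 0.0853
```

```bash
python3 -c "
from h import *
go(cw(-.09,0,.108),64.4)"
```

```text
t 12.07 tcp [ 0.5727 -0.1285  0.1112] case [-80.5  -1.9 111.2] phi 64.27 tilt [ 0.02  -0.022 -1.   ] F [-0.4 -0.8 -0.9] w 0.0853 j [-0.21  0.47  0.01  1.09 -0.02  0.24]
units [-0.14  0.08  0.06]
turn (pos=cw) -0.1
units after turn [-0.14  0.08  0.05]
```

Request:
play_rows:
  deltas: [1,-0.13,0.08,0.04,0,1,0,0,0,0,0.5,0,0,0,0]

```text
clock: 12.45
eef_pos: [0.5752, -0.1384, 0.1111]
tool_rot: [0.847, 0.532, 0.004, 0.016]
ft_force: [0.4, 0.5, 0.1]
grip_width: 0.0697
```

```bash
python3 -c "
from h import *
go(cw(-.09,0,.109),64.4)"
```

```text
t 12.45 tcp [ 0.5752 -0.1384  0.1111] case [-90.7  -1.6 111.1] phi 64.27 tilt [ 0.024 -0.023 -0.999] F [0.4 0.5 0.1] w 0.0697 j [-0.23  0.47  0.02  1.09 -0.02  0.22]
units [-0.01 -0.03  0.03]
turn (pos=cw) -0.1
units after turn [-0.01 -0.03  0.04]
```

Request:
play_rows:
  deltas: [0.2,-0.01,-0.03,0.02,0,0.1,0,0,0,0,0,0,0,0,0,0,0,0,0,0,0,0,0,0,0,0,0,0,0,0]

```text
clock: 13.2
eef_pos: [0.5733, -0.1381, 0.1106]
tool_rot: [0.847, 0.532, 0.005, 0.016]
ft_force: [-0.4, 0.5, 1.0]
grip_width: 0.0101
```

```bash
python3 -c "
from h import *
go(cw(-.09,0,.109),15.9)"
```

```text
t 13.2 tcp [ 0.5733 -0.1381  0.1106] case [-8.990e+01  1.000e-01  1.106e+02] phi 64.26 tilt [ 0.025 -0.022 -0.999] F [-0.4  0.5  1. ] w 0.0101 j [-0.23  0.47  0.01  1.08 -0.02  0.22]
units [0.   0.   0.03]
turn (pos=cw) 48.4
units after turn [0.   0.   0.03]
```

Request:
play_rows:
  deltas: [0,0,0,0,8,0,0,0,0,8,0,0,0,0,8,0,0,0,0,8,0,0,0,0,8,0,0,0,0,6,0,0,0,0,0]

```text
clock: 14.08
eef_pos: [0.574, -0.1375, 0.1106]
tool_rot: [0.989, 0.147, 0.011, 0.013]
ft_force: [-0.6, 0.7, 0.5]
grip_width: 0.0103
```

```bash
python3 -c "
from h import *
go(cw(-.09,0,.109),15.9)"
```

```text
t 14.07 tcp [ 0.574  -0.1375  0.1106] case [-89.5  -0.7 110.6] phi 16.93 tilt [ 0.025 -0.022 -0.999] F [-0.6  0.7  0.5] w 0.0103 j [-0.23  0.47  0.01  1.08 -0.02  1.05]
units [-0.01  0.01  0.03]
turn (pos=cw) 1.0
units after turn [-0.01  0.01  0.03]
```

Request:
play_rows:
  deltas: [0,0,0,0,1,0,0,0,0,0,0.5,0,0,0,0,0.5,0,0,0,0,0.5,0,0,-0.4,0,0.3,0,0,-0.6,0,0,0,0,-0.7,0,0,0,0,-0.7,0,0,0,0,-0.7,0,0,0,0,-0.5,0,0,0,0,0,0]

```text
clock: 15.45
eef_pos: [0.5676, -0.1328, 0.3313]
tool_rot: [0.99, 0.14, 0.01, 0.012]
ft_force: [0.3, -0.1, -0.2]
grip_width: 0.0001
```

```bash
python3 -c "
from h import *
go(cw(.23,.075,.33),15.9)
c=snap('wrist','4');m=mask(c['color'],'red');print(blobs(m,100))
t=load('top0')
# hasp tip: top px mid of bar, lid a=1.68
a=1.68;hx=.150-.165*np.cos(a)+.015*np.sin(a);hz=.085+.165*np.sin(a)+.015*np.cos(a);print('hinge',hx,hz)
for h in np.arange(1.2,2.6,.15):
    an=h; d=(-np.cos(h)*np.cos(a)+np.sin(h)*np.sin(a), np.cos(h)*np.sin(a)+np.sin(h)*np.cos(a))
    P=[cw(hx+.128*d[0],y,hz+.128*d[1]) for y in(-.03,.03)]
    print(round(h,2),np.round(hx+.128*d[0],3),np.round(hz+.128*d[1],3),proj(t,P).round(1).tolist())"
```

```text
t 15.45 tcp [ 0.5676 -0.1328  0.3313] case [-83.2   4.2 331.3] phi 16.06 tilt [ 0.023 -0.021 -1.   ] F [ 0.3 -0.1 -0.2] w 0.0001 j [-0.22  0.38  0.45  1.62 -0.02  1.07]
units [-1.17 -5.22 -0.14]
turn (pos=cw) 0.2
units after turn [-1.18 -5.22  0.02]
[([316, 173, 14, 62, 810], [322.0, 203.4]), ([352, 312, 17, 38, 235], [362.8, 330.7])]
hinge 0.18289346215254987 0.24738232707908447
1.2 0.307 0.28 [[197.0, 270.4], [203.7, 297.9]]
1.35 0.31 0.262 [[198.0, 271.8], [204.6, 298.7]]
1.5 0.311 0.242 [[200.2, 272.7], [206.7, 299.2]]
1.65 0.309 0.223 [[203.6, 273.3], [210.0, 299.2]]
1.8 0.304 0.205 [[207.9, 273.4], [214.3, 298.8]]
1.95 0.296 0.187 [[213.2, 273.2], [219.5, 298.2]]
2.1 0.286 0.171 [[219.1, 272.6], [225.4, 297.2]]
2.25 0.273 0.157 [[225.7, 271.7], [231.9, 295.9]]
2.4 0.259 0.144 [[232.6, 270.5], [238.9, 294.4]]
2.55 0.242 0.134 [[239.9, 269.0], [246.2, 292.6]]
```

Request:
play_rows:
  deltas: [0,-0.13,-0.6,0,0,0,-0.13,-0.6,0,0,0,-0.13,-0.6,0,0,0,-0.13,-0.6,0,0,0,-0.13,-0.6,0,0,0,-0.13,-0.6,0,0,0,-0.13,-0.6,0,0,0,-0.13,-0.6,0,0,0,-0.13,-0.4,0,0,0,0,0,0,0]

```text
clock: 16.75
eef_pos: [0.4011, 0.154, 0.3017]
tool_rot: [0.99, 0.139, -0.008, 0.011]
ft_force: [-0.2, 0.1, -0.2]
grip_width: 0.0001
```

```bash
python3 -c "
from h import *
go(cw(.23,.075,.205),15.9)
c=load('wrist4');m=mask(c['color'],'red')[150:250,300:345]
p=np.argwhere(m)[:,::-1]+[300,150];q=np.array([wc(onz(c,x,.1245)) for x in cv2.boxPoints(cv2.minAreaRect(p.astype(np.float32)))]);print((q*1e3).round(1))"
```

```text
t 16.75 tcp [0.4011 0.154  0.3017] case [238.2  85.7 301.7] phi 15.97 tilt [-0.013 -0.024 -1.   ] F [-0.2  0.1 -0.2] w 0.0001 j [ 0.38  0.1   0.01  1.51 -0.02  1.67]
units [0.21 0.11 1.61]
turn (pos=cw) 0.1
units after turn [0.18 0.14 1.61]
[[-115.1    6.4  124.5]
 [ -59.1    6.3  124.5]
 [ -59.1   -5.1  124.5]
 [-115.1   -5.6  124.5]]
```

Request:
play_rows:
  deltas: [0,0.2,0.1,0.2,0,0,0,0,0.5,0,0,0,0,0.5,0,0,0,0,0.35,0,0,0,0,0,0]

```text
clock: 17.38
eef_pos: [0.4167, 0.1436, 0.1993]
tool_rot: [0.991, 0.136, -0.01, 0.013]
ft_force: [-0.1, -0.3, 0.2]
grip_width: -0.0001
```

```bash
python3 -c "
from h import *
go(cw(.20,.075,.205),15.9)"
```

```text
t 17.38 tcp [0.4167 0.1436 0.1993] case [223.9  73.5 199.3] phi 15.57 tilt [-0.017 -0.028 -0.999] F [-0.1 -0.3  0.2] w -0.0001 j [ 0.35  0.16 -0.18  1.26 -0.02  1.64]
units [-0.02  0.4  -0.09]
turn (pos=cw) -0.3
units after turn [-0.02  0.4  -0.1 ]
```

Request:
play_rows:
  deltas: [0,0,0.3,0,0,0,0,0.25,0,0,0,0,0.25,0,0,0,0,0.25,0,0]

```text
clock: 17.88
eef_pos: [0.4363, 0.0809, 0.2013]
tool_rot: [0.991, 0.135, -0.01, 0.011]
ft_force: [-1.1, 3.7, -1.2]
grip_width: 0.0
```

```bash
python3 -c "
from h import *
go(cw(.05,.075,.205),15.9)"
```

```text
t 17.88 tcp [0.4363 0.0809 0.2013] case [158.3  71.9 201.3] phi 15.55 tilt [-0.017 -0.024 -1.   ] F [-1.1  3.7 -1.2] w 0.0 j [ 0.2   0.16 -0.17  1.26 -0.02  1.5 ]
units [-0.04  1.81 -0.03]
turn (pos=cw) -0.4
units after turn [-0.05  1.8  -0.06]
```

Light contact (about 4 N) and the lid is moving. Continuing.

Request:
play_rows:
  deltas: [0,-0.02,0.25,0,0,0,0,0.25,0,0,0,0,0.25,0,0,0,0,0.25,0,0,0,0,0.25,0,0]

```text
clock: 18.5
eef_pos: [0.4564, 0.0024, 0.2029]
tool_rot: [0.991, 0.135, -0.01, 0.011]
ft_force: [-0.6, 0.1, -0.5]
grip_width: -0.0002
```

```bash
python3 -c "
from h import *
go(cw(.03,.075,.205),15.9)"
```

```text
t 18.5 tcp [0.4564 0.0024 0.2029] case [ 77.2  74.  202.9] phi 15.5 tilt [-0.017 -0.025 -1.   ] F [-0.6  0.1 -0.5] w -0.0002 j [ 0.02  0.18 -0.14  1.26 -0.02  1.32]
units [-0.01  0.79 -0.02]
turn (pos=cw) -0.4
units after turn [-0.02  0.79 -0.04]
```

Request:
play_rows:
  deltas: [0,0,0.25,0,0,0,0,0.25,0,0,0,0,0.25,0,0,0,0,0.15,0,0,0,0,0,-0.2,0,0,0,0,0,0]

```text
clock: 19.25
eef_pos: [0.4728, -0.0553, 0.2172]
tool_rot: [0.991, 0.134, -0.01, 0.013]
ft_force: [-0.2, 0.2, -0.2]
grip_width: 0.0001
```

```bash
python3 -c "
from h import *
go()
c=snap('top','5');s=snap('scene','5')
cv2.imwrite('pics/s5.png',np.hstack([cv2.resize(c['color'][195:320,205:415],(504,300)),cv2.resize(s['color'][155:292,210:346],(296,300))]))"
```

```text
t 19.25 tcp [ 0.4728 -0.0553  0.2172] case [ 17.3  74.1 217.2] phi 15.34 tilt [-0.015 -0.027 -1.   ] F [-0.2  0.2 -0.2] w 0.0001 j [-0.1   0.21 -0.07  1.3  -0.03  1.21]
```

View pics/s5.png

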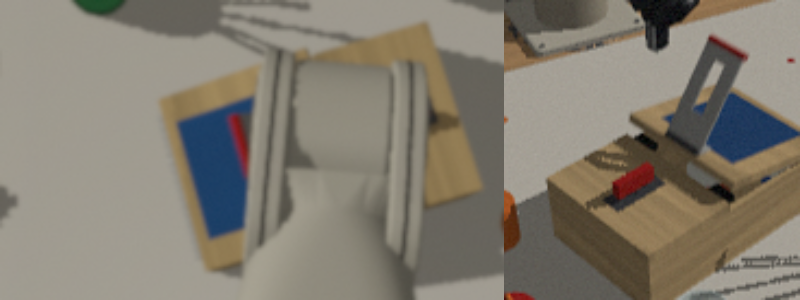

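The lid is sinking, the hasp leans back over it with its bar at right-crop (728,47), and the catch is in line with the slot. Next I'll go behind the hasp.

Request:
play_rows:
  deltas: [0,0,-0.4,0,0,0,0,-0.5,0,0,0,0,-0.4,0,0,0,0,0,0,0.4,0,0.4,0,0,0,0,0.4,0,0,0,0,0.4,0,0,0,0,0,0,0,0]

```text
clock: 20.35
eef_pos: [0.5213, 0.0413, 0.2121]
tool_rot: [0.991, 0.131, -0.011, 0.013]
ft_force: [-0.2, -0.6, -0.4]
grip_width: -0.0
```

```bash
python3 -c "
from h import *
go(cw(.06,0,.2),15.9)
s=snap('scene','6')
cv2.imwrite('pics/s6.png',cv2.resize(s['color'][120:300,210:400],None,fx=3,fy=3))"
```

```text
t 20.35 tcp [0.5213 0.0413 0.2121] case [ 96.9   1.  212.1] phi 15.08 tilt [-0.018 -0.029 -0.999] F [-0.2 -0.6 -0.4] w -0.0 j [ 0.09  0.31  0.05  1.33 -0.03  1.4 ]
units [0.03 0.61 0.21]
turn (pos=cw) -0.8
units after turn [0.02 0.61 0.2 ]
```

View pics/s6.png

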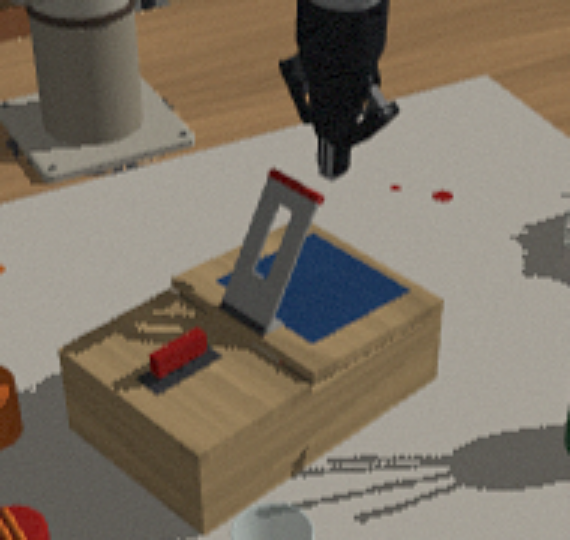

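The lid has sunk shut, the hasp leans back with its bar at crop (297,187), and the closed fingers are behind it. Pushing it over.

Request:
play_rows:
  deltas: [0,0.02,0.1,0.15,-0.8,0,0,0.25,0,0,0,0,0.25,0,0,0,0,0.25,0,0,0,0,0.25,0,0,0,0,0.25,0,0]

```text
clock: 21.15
eef_pos: [0.5427, -0.0427, 0.2053]
tool_rot: [0.99, 0.138, -0.011, 0.013]
ft_force: [1.3, 0.6, 0.9]
grip_width: -0.0
```

```bash
python3 -c "
from h import *
go(cw(-.06,0,.2),15.9)"
```

```text
t 21.15 tcp [ 0.5427 -0.0427  0.2053] case [ 10.3   3.5 205.3] phi 15.9 tilt [-0.019 -0.029 -0.999] F [1.3 0.6 0.9] w -0.0 j [-0.06  0.35  0.09  1.33 -0.03  1.23]
units [0.06 1.17 0.11]
turn (pos=cw) -0.0
units after turn [0.06 1.17 0.09]
```

Request:
play_rows:
  deltas: [0,0.05,0.25,0,0,0,0,0.25,0,0,0,0,0.25,0,0,0,0,0.25,0,0,0,0,0.25,0,0,0,0,0.25,0,0]

```text
clock: 21.9
eef_pos: [0.5716, -0.1349, 0.2062]
tool_rot: [0.99, 0.138, -0.013, 0.013]
ft_force: [0.4, 1.1, 0.0]
grip_width: 0.0006
```

```bash
python3 -c "
from h import *
go(cw(-.13,0,.14),15.9)"
```

```text
t 21.9 tcp [ 0.5716 -0.1349  0.2062] case [-86.3   0.9 206.2] phi 15.87 tilt [-0.021 -0.029 -0.999] F [0.4 1.1 0. ] w 0.0006 j [-0.21  0.44  0.22  1.37 -0.03  1.08]
units [0.05 0.7  1.12]
turn (pos=cw) -0.0
units after turn [0.02 0.73 1.1 ]
```

Request:
play_rows:
  deltas: [0,0.02,0.25,0.1,0,0,0,0.25,0.2,0,0,0,0.12,0.25,0,0,0,0.1,0.25,0,0,0,0.02,0.25,0]

```text
clock: 22.52
eef_pos: [0.5853, -0.1841, 0.1406]
tool_rot: [0.99, 0.137, -0.012, 0.014]
ft_force: [0.1, 0.6, 0.1]
grip_width: -0.0002
```

```bash
python3 -c "
from h import *
go(cw(-.133,0,.12),15.9)"
```

```text
t 22.52 tcp [ 0.5853 -0.1841  0.1406] case [-137.4    1.2  140.6] phi 15.78 tilt [-0.019 -0.03  -0.999] F [0.1 0.6 0.1] w -0.0002 j [-0.29  0.52  0.18  1.24 -0.03  1.01]
units [ 0.03 -0.08  0.34]
turn (pos=cw) -0.1
units after turn [ 0.02 -0.07  0.34]
```

Request:
play_rows:
  deltas: [0,0.02,-0.06,0.15,0,0,0,0,0.12,0,0,0,0,0.06,0]

```text
clock: 22.9
eef_pos: [0.5847, -0.1801, 0.1195]
tool_rot: [0.99, 0.138, -0.012, 0.014]
ft_force: [-2.3, -1.2, 7.5]
grip_width: -0.0002
```

```bash
python3 -c "
from h import *
go(cw(-.133,0,.12),15.9)
s=snap('scene','7')
cv2.imwrite('pics/s7.png',cv2.resize(s['color'][170:290,210:370],None,fx=4,fy=4))"
```

```text
t 22.9 tcp [ 0.5847 -0.1801  0.1195] case [-133.4    0.7  119.5] phi 15.84 tilt [-0.02  -0.031 -0.999] F [-2.3 -1.2  7.5] w -0.0002 j [-0.28  0.53  0.14  1.19 -0.04  1.01]
units [ 0.01 -0.01 -0.01]
turn (pos=cw) -0.1
units after turn [ 0.01 -0.01 -0.01]
```

View pics/s7.png

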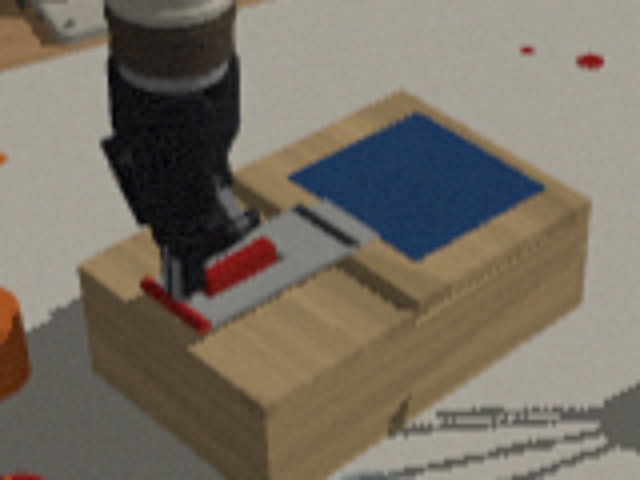

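The hasp lies flat over the catch and the red wing stands through the slot at crop (240,265). Next I'll rise, open part way and straddle the wing.

Request:
play_rows:
  deltas: [0,0,0,-0.2,0,0,0,0,-0.4,0,0.25,0,-0.3,-0.15,0,0.25,0,-0.38,0,0,0.25,0,0,0,0]

```text
clock: 23.58
eef_pos: [0.5734, -0.1345, 0.1657]
tool_rot: [0.99, 0.139, -0.012, 0.013]
ft_force: [-0.2, -0.7, -0.1]
grip_width: 0.0213
```

```bash
python3 -c "
from h import *
go(cw(-.09,0,.13),15.9)
c=snap('wrist','8');print(blobs(mask(c['color'],'red'),60))
m=mask(c['color'],'red')[120:400,280:365]
p=np.argwhere(m)[:,::-1]+[280,120];q=np.array([wc(onz(c,x,.1245)) for x in cv2.boxPoints(cv2.minAreaRect(p.astype(np.float32)))]);print((q*1e3).round(1))"
```

```text
t 23.57 tcp [ 0.5734 -0.1345  0.1657] case [-86.4  -0.9 165.7] phi 15.99 tilt [-0.019 -0.03  -0.999] F [-0.2 -0.7 -0.1] w 0.0213 j [-0.21  0.46  0.15  1.27 -0.03  1.08]
units [0.   0.05 0.6 ]
turn (pos=cw) 0.1
units after turn [-0.02  0.06  0.6 ]
[([311, 223, 24, 108, 2511], [322.3, 276.6]), ([302, 357, 48, 18, 739], [326.4, 365.4]), ([290, 386, 72, 52, 2249], [328.6, 407.9])]
[[ -58.4   19.8  124.5]
 [ -55.8   -6.2  124.5]
 [-159.1  -16.4  124.5]
 [-163.3   14.3  124.5]]
```

Request:
play_rows:
  deltas: [0.25,0,0.05,0.25,0,0.25,0,0,0.2,0,0.25,0,0,0,0]

```text
clock: 24.0
eef_pos: [0.5727, -0.1392, 0.1345]
tool_rot: [0.99, 0.139, -0.013, 0.013]
ft_force: [0.7, -0.1, 0.4]
grip_width: 0.0211
```

```bash
python3 -c "
from h import *
go(cw(-.09,0,.105),15.9)"
```

```text
t 24.0 tcp [ 0.5727 -0.1392  0.1345] case [-90.8   1.  134.5] phi 15.93 tilt [-0.023 -0.03  -0.999] F [ 0.7 -0.1  0.4] w 0.0211 j [-0.22  0.48  0.1   1.21 -0.03  1.07]
units [ 0.03 -0.02  0.49]
turn (pos=cw) 0.0
units after turn [ 0.02 -0.01  0.49]
```

Request:
play_rows:
  deltas: [0.22,0.02,0,0.2,0,0.22,0,0,0.1,0,0.22,0,0,0.06,0]

```text
clock: 24.38
eef_pos: [0.5738, -0.1403, 0.113]
tool_rot: [0.99, 0.138, -0.013, 0.013]
ft_force: [-2.1, 0.3, 7.9]
grip_width: 0.0188
```

```bash
python3 -c "
from h import *
go(cw(-.09,0,.103),15.9)"
```

```text
t 24.38 tcp [ 0.5738 -0.1403  0.113 ] case [-92.2   0.2 113. ] phi 15.87 tilt [-0.021 -0.03  -0.999] F [-2.1  0.3  7.9] w 0.0188 j [-0.22  0.5   0.07  1.16 -0.03  1.07]
units [ 0.01 -0.04  0.17]
turn (pos=cw) -0.0
units after turn [ 0.   -0.04  0.17]
```

Request:
play_rows:
  deltas: [0.22,0,-0.03,0.08,0,0.22,0,0,0.08,0,0.22,0,0,0.06,0]

```text
clock: 24.75
eef_pos: [0.5741, -0.1411, 0.1047]
tool_rot: [0.99, 0.137, -0.01, 0.016]
ft_force: [-4.0, 1.3, 10.9]
grip_width: 0.0187
```

Request:
play_rows:
  deltas: [0.22,0,0,0.06,0]

```text
clock: 24.88
eef_pos: [0.5741, -0.1412, 0.1029]
tool_rot: [0.99, 0.137, -0.01, 0.016]
ft_force: [-4.7, 1.2, 11.9]
grip_width: 0.0185
```

Request:
play_rows:
  deltas: [0.22,0,0,0.06,0]

```text
clock: 25.0
eef_pos: [0.5743, -0.1412, 0.102]
tool_rot: [0.99, 0.138, -0.009, 0.016]
ft_force: [-6.9, 2.3, 20.7]
grip_width: 0.0187
```

Request:
play_rows:
  deltas: [0.16,0,-0.05,0.04,0,0,0,0,0.04,0,0,0,0,0.04,0]

```text
clock: 25.38
eef_pos: [0.5749, -0.141, 0.1028]
tool_rot: [0.99, 0.137, -0.005, 0.019]
ft_force: [-4.5, 2.6, 11.8]
grip_width: 0.0105
```

```bash
python3 -c "
from h import *
go(cw(-.09,0,.102),105.9)"
```

```text
t 25.38 tcp [ 0.5749 -0.141   0.1028] case [-93.1  -0.6 102.8] phi 15.68 tilt [-0.004 -0.039 -0.999] F [-4.5  2.6 11.8] w 0.0105 j [-0.22  0.5   0.04  1.11 -0.04  1.08]
units [-0.01 -0.05  0.01]
turn (pos=cw) -90.2
units after turn [ 0.05 -0.01  0.01]
```

Request:
play_rows:
  deltas: [0,0,0,0.06,-5,0,0,0,0.06,-8,0,0,0,0.06,-8]

```text
clock: 25.75
eef_pos: [0.5758, -0.1407, 0.1027]
tool_rot: [0.947, 0.32, -0.004, 0.019]
ft_force: [-8.0, 2.8, 19.0]
grip_width: 0.0109
```

```bash
python3 -c "
from h import *
go(cw(-.09,0,.102),105.9)"
```

```text
t 25.75 tcp [ 0.5758 -0.1407  0.1027] case [-93.   -1.5 102.7] phi 37.27 tilt [ 0.005 -0.038 -0.999] F [-8.   2.8 19. ] w 0.0109 j [-0.22  0.49  0.03  1.09 -0.04  0.7 ]
units [-0.   -0.06  0.01]
turn (pos=cw) -68.6
units after turn [ 0.05 -0.03  0.01]
```

Force is about 19 N and turning is going well. Continuing.

Request:
play_rows:
  deltas: [0,0,-0.02,0.06,-9,0,0,0,0.06,-9,0,0,0,0.06,-9,0,0,0,0.06,-9]

```text
clock: 26.25
eef_pos: [0.5767, -0.1395, 0.1027]
tool_rot: [0.796, 0.604, -0.004, 0.02]
ft_force: [-8.6, 3.1, 19.3]
grip_width: 0.0107
```

```bash
python3 -c "
from h import *
go(cw(-.09,0,.102),105.9)"
```

```text
t 26.25 tcp [ 0.5767 -0.1395  0.1027] case [-92.2  -2.7 102.7] phi 74.36 tilt [ 0.018 -0.036 -0.999] F [-8.6  3.1 19.3] w 0.0107 j [-0.22  0.49  0.02  1.08 -0.03  0.05]
units [ 0.01 -0.06  0.01]
turn (pos=cw) -31.5
units after turn [ 0.04 -0.05  0.01]
```

Request:
play_rows:
  deltas: [0,0,0,0.06,-9,0,0,0,0.06,-9,0,0,0,0.06,-9,0,0,0,0.05,-6]

```text
clock: 26.75
eef_pos: [0.5768, -0.1381, 0.1027]
tool_rot: [0.585, 0.811, -0.004, 0.021]
ft_force: [-6.5, 0.8, 13.4]
grip_width: 0.0106
```

```bash
python3 -c "
from h import *
go(cw(-.09,0,.102),105.9)
from workcell import bot; print(bot.get_obs()['ft_torque'])"
```

```text
t 26.75 tcp [ 0.5768 -0.1381  0.1027] case [-90.9  -3.2 102.7] phi 108.34 tilt [ 0.028 -0.031 -0.999] F [-6.5  0.8 13.4] w 0.0106 j [-0.22  0.48  0.    1.06 -0.02 -0.54]
units [ 0.02 -0.05  0.01]
turn (pos=cw) 2.4
units after turn [ 0.01 -0.05  0.01]
[ 0.85056658  1.0877246  -0.66678905]
```

The catch is at its stop (about 92° turned). Releasing and rising.

Request:
play_rows:
  deltas: [0,0,0,0,0,0.3,0,0,0,0,0.3,0,0,-0.02,0,0.3,0,0,-0.05,0,0.3,0,0,-0.2,0,0.3,0,0,-0.5,0,0.3,0,0,-0.8,0,0.3,0,0,-0.8,0,0.3,0,0,-0.8,0,0.3,0,0,0,0]

```text
clock: 28.0
eef_pos: [0.5711, -0.132, 0.301]
tool_rot: [0.586, 0.81, -0.005, 0.022]
ft_force: [-0.2, 0.3, 0.1]
grip_width: 0.0262
```

Request:
play_rows:
  deltas: [0.3,0.6,0.3,-0.2,0,0.3,0.7,0.4,0,0,0.3,0.7,0.4,0,0,0.3,0.7,0.4,0,0,0.3,0.7,0.5,0,0,0.3,0.5,0.5,0,0,0.3,0,0,0,0]

```text
clock: 28.88
eef_pos: [0.6395, 0.1456, 0.3011]
tool_rot: [0.586, 0.81, -0.008, 0.019]
ft_force: [0.3, -0.4, -0.0]
grip_width: 0.0252
```

```bash
python3 -c "
from h import *
go()
c=snap('top','9');s=snap('scene','9')
cv2.imwrite('pics/s9.png',np.vstack([np.hstack([cv2.resize(c['color'][195:320,225:425],(400,250)),cv2.resize(s['color'][175:275,215:375],(400,250))]),np.hstack([cv2.resize(c['color'],(400,300)),cv2.resize(s['color'],(400,300))])]))
print(blobs(mask(c['color'],'red')),blobs(mask(s['color'],'red')))"
```

```text
t 28.88 tcp [0.6395 0.1456 0.3011] case [ 164.8 -141.3  301.1] phi 108.19 tilt [ 0.021 -0.035 -0.999] F [ 0.3 -0.4 -0. ] w 0.0252 j [ 0.24  0.56  0.66  1.66 -0.04 -0.08]
[([332, 160, 6, 6, 23], [334.6, 162.5]), ([423, 207, 15, 34, 256], [429.1, 224.2]), ([388, 228, 7, 17, 35], [391.1, 235.5]), ([368, 234, 6, 7, 29], [370.6, 237.1]), ([493, 239, 20, 23, 355], [502.5, 250.4])] [([270, 235, 8, 10, 39], [274.3, 238.9]), ([250, 245, 12, 11, 23], [256.0, 250.2]), ([212, 289, 17, 34, 305], [221.3, 305.7]), ([121, 295, 24, 17, 295], [132.9, 303.3]), ([141, 306, 13, 15, 65], [147.5, 314.5]), ([344, 318, 9, 6, 45], [347.8, 320.4])]
```

View pics/s9.png

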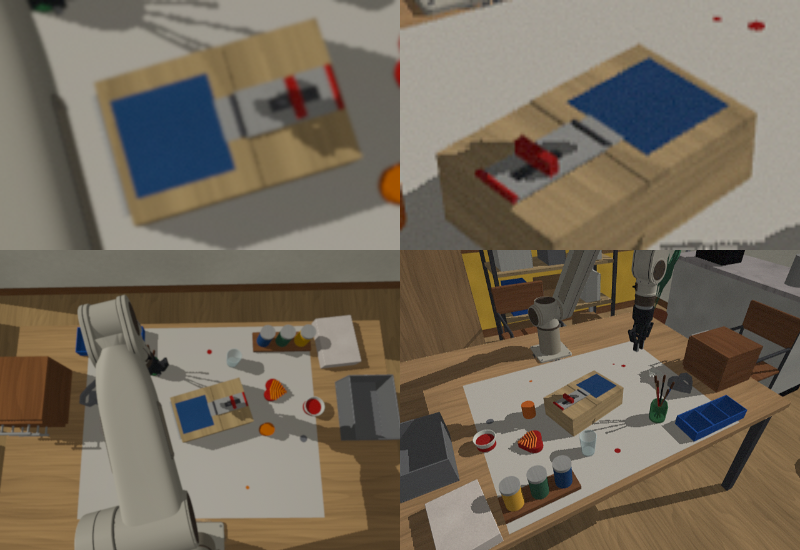

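The last view shows the lid and hasp lying flush, the red wing crosswise at top-left crop (295,97), and the bystanders where they were. Forces are about zero. Handing in.

```bash
python3 -c "
from workcell import ticket; print(ticket.job_done())"
```

```text
the job is handed in; nothing more can be done
None
```

The red paint pot is upright in the case's free space and the case is fastened; I handed the job in at about 29 s. No verdict was reported.

- **Steps:** I set the pot in the bay and turned the catch in line with the slot. I then lowered the lid, swung the hasp over the catch, pressed it down and turned the catch to its stop.
- **Force:** Readings while pressing and turning were about 8–21 N, read between moves rather than continuously, well under the 80 N limit. The pot's grip and the lid push stayed light.
- **Last checks:** With the arm clear and no force on the tool, the picture shows lid and hasp flush and the wing crosswise. Tool heading puts the catch at about 92°. The red heart and paint cup give the same pixel positions as at the start. The tumbler, and the brush jar in the scene view, look unmoved.
- **Not confirmed:**
  - I last saw the pot upright just before closing the lid, because the shut lid now hides it.
  - I did not check the basket and white heart closely, and in the top view the arm partly hides that side.
  - The tool picked up a tilt of about 2° along the way, which I could not correct; it did no visible harm.

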